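Shut the media boxes in the cinema room

ROBOT

A 6-joint arm with a two-finger parallel gripper is mounted at the origin on the work surface. World frame = base frame: x ahead of the robot, y to its left, z up, the work surface at z = 0. Lengths are in m, angles in rad, forces in N, time in s.
With the tool pointing down it reaches from about 0.425 to 1.125 m from the base axis. Payload 14.9 kg.
Tool frame: the origin (TCP) lies on the centre line of the jaws, within the pads' length; the fingertips stand 17 mm ahead of it and the grasp point (between the pads) lies 2 mm behind it; z points along the fingers, y is the line along which they close (so a half turn about z gives the same grasp; the last joint's range is limited). The gripper opens to 91 mm and grips with 3 to 60 N. Pads are 32 mm wide; open, the fingers measure 118 mm over their backs; the gripper's body (76 mm by 178 mm) begins 60 mm behind the grasp point.
Start: joints at [-1.214, 0.379, 1.734, -0, 1.028, -0.033], TCP at [0.266, -0.648, 0.231] pointing down, gripper open.
Joint ranges: [-2.77, 2.77], [-0.74, 2.19], [0, 2.66], [-1.06, 4.2], [0.31, 2.87], [-3.08, 3.08]. Speed limits (rad/s): [1.89, 1.89, 2.39, 3.14, 3.14, 3.14].

INTERFACE

Orientations are given as a 3x3 rotation matrix whose columns are the frame's x, y, z axes.
In Python, from plant import manip gives the robot as it stands. The module is installed in compiled form; this text tells all that it offers.
- The arm moves only by the tool jog_arm, never from a script. Its argument "motion" is a list of rows, each an object of numbers: "tx", "ty", "tz": the shift along the tool's x, y, z in cm; "spin": the turn about the tool's z in degrees; "fingers": the opening, from 0 (shut) to 1 (fully open). A call has exactly 8 rows; each row shifts and turns the commanded pose from where the row before left it, along the tool's axes as they then stand; what a row does not reach is not made up. A row lasts 1/12 s, in which the tool goes at most 41.7 mm and 7.16 degrees, less where a joint would pass 70% of its speed; a pose out of reach is approached as far as the arm can. A call with a gripper value outside its range is refused whole. The fingers move at their own pace and stop on an object; "squeeze" is the grip in N (left out, the last holds). Time passes only in rows, so rows that do not move let the fingers close, or fill a call up. It gives the time, the measured TCP pose, the force, the opening and the grip force at its end, in the units of the state.
- manip.sense(): the state, without advancing time (a new reading comes with each control period).
- manip.get_image(name): name is "scene" or "top" or "wrist"; returns a dict with "color" (480x640x3 uint8, red, green, blue), "fx", "fy", "cx", "cy" (pixels), "R" (3x3) and "t" (3): a world point X has camera coordinates R X + t; the wrist camera has in their place "T_tool_cam" (4x4, takes a point from camera to tool coordinates, whose origin is the TCP and whose axes are the flange's). Camera axes: x right, y down, z forward; pixel columns grow to the right and rows downward; lengths in m; the calibration is good to about 2 mm. The wrist camera is an equidistant fisheye: a pixel r from the principal point sees the ray r / f radians off the axis. A picture is of the moment at which its call begins: read the wrist's pose just before it. There is no depth.
- manip.close_job(): hands the job in; it is judged then, once.
The state is a dict: "clock": time; "joints": joint angles; "qvel": joint speeds; "joint_torque": joint torques, N m; "ee_pos": TCP position; "tcp_rot": TCP orientation; "wrist_force": force on the tool from outside, world axes, zero at the start; "ft_torque": the same for the moment, N m; "opening": opening from 0.0 (shut) to 1.0 (fully open); "grip_force": force on a finger pad.
Only numpy, scipy, OpenCV 4.12 (cv2) and the standard library are available. Lean on these libraries where they do the work, as an engineer would, in place of code of your own. Each camera call takes 0.05 s, during which the arm holds its last target. There are 200 camera calls.

TASK

Two low wooden media boxes stand side by side on the table; one has its drawer left pulled out and the other its door left ajar. With the fingertips, gently push the drawer fully home and push the door fully shut, in either order and without slamming them or opening them any wider. Pick nothing up, and leave the remote control, disc case, mug and speaker where they are.

Things in the scene. Friction and masses are not known exactly. Their poses are not given: they have to be found in the camera images.
- drawer_box: low brown wooden media box with the drawer: case 200 deep (its x) x 190 wide (its y) x 70 high, fixed to the table. Origin: centre of its underside, on the table; its +x axis points from the open front to the back, +y to its left as the robot looks at it, z up. Which of the two boxes stands on the left varies.
- drawer_front (a point): centre of the drawer front's outer face (moves with it), 50 mm above the table. Pale wood panel 180 wide, 14 thick, from 6 to 64 mm above the table, with a flush round steel finger pull, 28 across, and no handle. x axis points into the box (the way to push), y to the left, z up. With the drawer shut it lies at box x = -0.114, y = 0.
- drawer (a joint): how far the drawer is pulled out, m: 0 = shut, with its front panel against the case; starts at 0.04 to 0.10, stop at 0.13. About 1.5 N of friction (plus damping 5 N per m/s); stays where it is left; hard stop at 0.
- door_box: the other brown wooden media box, with the upright hinged door and a dark player inside: case 200 deep (its x) x 190 wide (its y) x 70 high, fixed to the table. Origin: centre of its underside, on the table; its +x axis points from the open front to the back, +y to its left as the robot looks at it, z up. 
- door_hinge (a point): point on the door's vertical hinge axis, at the right (box -y) end of the door's inner face, 50 mm above the table; box coordinates x = -0.100, y = -0.090. Axes turn with the door: y runs along the door from the hinge to the free edge, x is normal to it, pointing to the inside.
- door_edge (a point): door's free vertical edge, on the outer face, 50 mm above the table, 180 mm from the hinge along the door; axes as for the hinge. Door: pale wood panel 180 wide, 14 thick, from 6 to 64 mm above the table, with a flush round finger pull 145 mm from the hinge and no handle.
- door (a joint): door angle, rad: 0 = shut against the case, its outer face then at box x = -0.114; grows as the free edge swings out towards the robot; starts at 0.4 to 0.9, stop at 1.4. Friction hinge (0.15 N m, damping 0.15 N m s/rad); stays where it is left; hard stop at 0.
- remote: black remote control 45 x 150 x 18, lying loose across the middle of the drawer box's top (leave it). Origin: centre of its underside.
- disc_case: disc case 135 x 170 x 14, lying loose on top of the door box, towards the back (leave it). Origin: centre of its underside.
- mug: white mug, 80 across, 95 high, to the far left or far right of the boxes (leave it). Origin: centre of its underside.
- speaker: upright grey cylindrical speaker, 72 across, 112 high, on the other side from the mug (leave it). Origin: centre of its underside.

How it is judged:
By the outcome, as a careful person would: the job done as asked, in the order asked, and still so for the second after the job is handed in, with the robot touching nothing.
It also fails if it takes over 45 s, if anything falls off the work surface, if the arm or the gripper's body presses on something with over 40 N, if the wrist force passes 120 N, or if a joint passes its speed limit or range.

## Working session

There is one attempt and no reset: what is moved stays moved. The work goes in short steps, Python scripts to look and compute and a tool call to move; the robot and the scene stay as the last step left them, time stands still between calls to the robot, and variables do not carry over. Pictures are saved under pics/ and viewed, at most 10 in all, crops included, and the job is handed in when it is done.

Besides the shell and the picture viewer there is one more tool, called after "Request:" by a JSON object that holds its "method" and its "body", one argument or row to a line. jog_arm: Moves the arm, as the interface text tells. Its arguments: {"type":"object","properties":{"motion":{"type":"array"},"squeeze":{"type":"number"}},"required":["motion"]}

```bash
mkdir -p pics; python3 - <<'E'
from plant import manip
import cv2,numpy as np,pickle
for n in("scene","top"):
    d=manip.get_image(n);pickle.dump(d,open(n+".pkl","wb"));cv2.imwrite(f"pics/{n}0.png",d["color"][:,:,::-1])
    print(n,d["fx"],d["cx"],d["cy"],np.round(-d["R"].T@d["t"],3))
s=manip.sense();print(s["tcp_rot"],s["ee_pos"],s["clock"],s["opening"])
E
```

```text
scene 448.9415591531268 318.52994990556306 233.88057701990263 [ 1.191 -0.291  0.869]
top 586.9288792740051 324.01821682193736 246.09017634725683 [0.45  0.003 1.691]
[[ 9.24963106e-01  3.80056763e-01 -3.31497977e-04]
 [ 3.80056904e-01 -9.24962637e-01  9.32333501e-04]
 [ 4.77164091e-05 -9.88362185e-04 -9.99999510e-01]] [ 0.26589615 -0.64717071  0.2303499 ] 0.1 0.9981405101462545
```

View pics/top0.png

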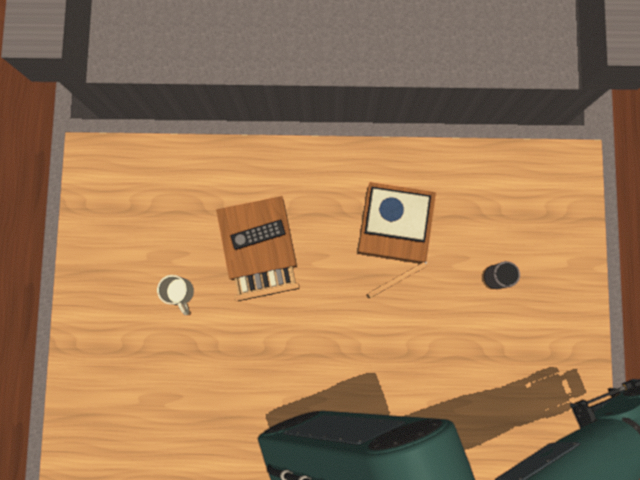

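View pics/scene0.png

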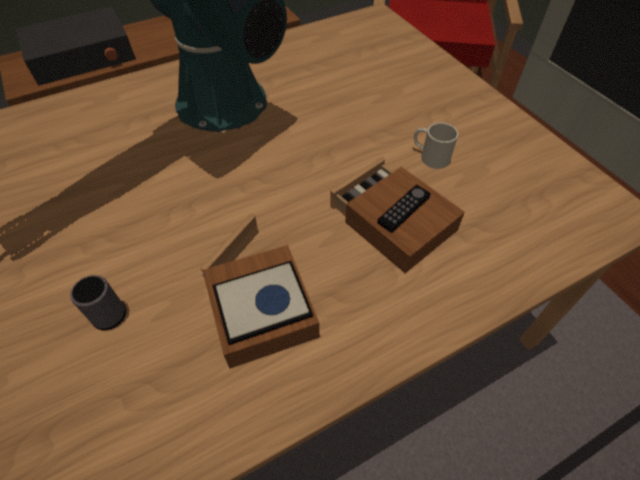

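The top view shows the drawer box on the left (top corners about (217,209), (282,197), (297,264), (230,279)), with its drawer front running from (238,299) to (298,289). The door box is on the right, with the door's hinge at about (427,263) and its free edge at (368,297). I'll enlarge both views for exact pixels.

```bash
python3 - <<'E'
import cv2,pickle
a=pickle.load(open("top.pkl","rb"))["color"][175:310,205:445,::-1]
cv2.imwrite("pics/topc.png",cv2.resize(a,None,fx=3.3,fy=3.3,interpolation=cv2.INTER_CUBIC))
a=pickle.load(open("scene.pkl","rb"))["color"][150:370,195:475,::-1]
cv2.imwrite("pics/scenec.png",cv2.resize(a,None,fx=2.7,fy=2.7,interpolation=cv2.INTER_CUBIC))
E
```

```text
(no output)
```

View pics/topc.png

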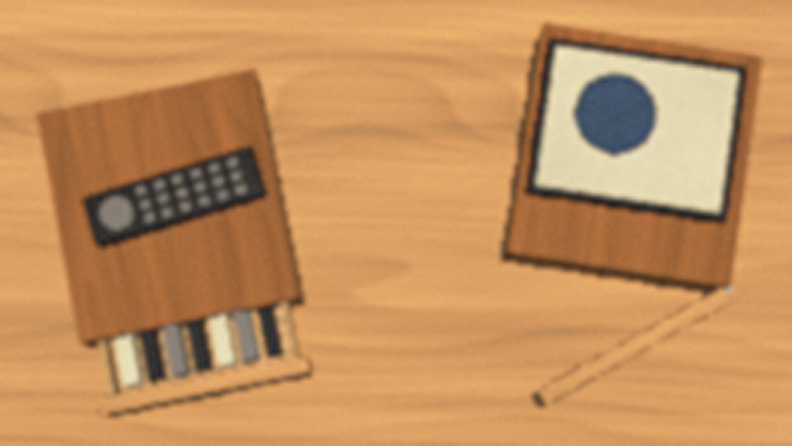

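View pics/scenec.png

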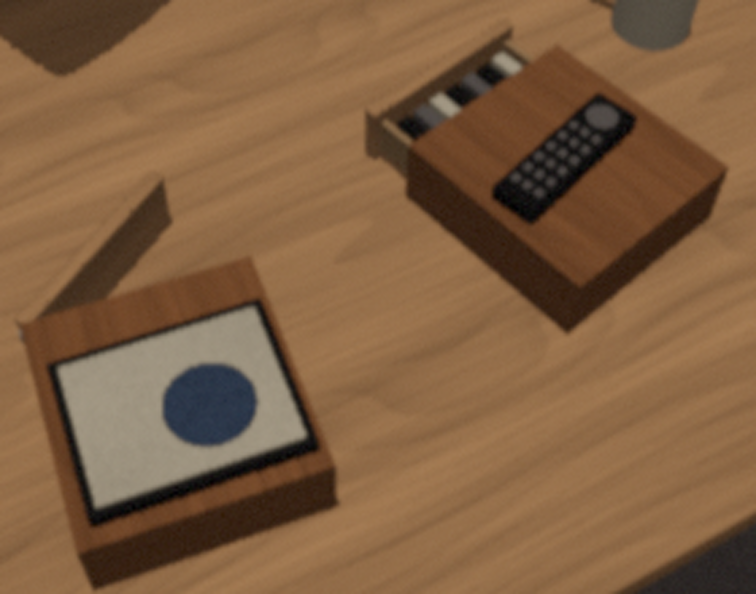

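```bash
cat > fit.py <<'E'
import numpy as np,pickle
from scipy.optimize import least_squares
C={n:pickle.load(open(n+".pkl","rb")) for n in("top","scene")}
off={"top":(3.3,205,175),"scene":(2.7,195,150)}
def px(n,p): s,a,b=off[n];return np.array([(p[0]+.5)/s-.5+a,(p[1]+.5)/s-.5+b])
def proj(n,X):
    d=C[n];c=d["R"]@X+d["t"];return np.array([d["fx"]*c[0]/c[2]+d["cx"],d["fy"]*c[1]/c[2]+d["cy"]])
def W(p,x,y,z):
    c,s=np.cos(p[2]),np.sin(p[2]);return np.array([p[0]+c*x-s*y,p[1]+s*x+c*y,z])
cor=lambda p:[W(p,.1,.095,p[4]),W(p,.1,-.095,p[4]),W(p,-.1,-.095,p[4]),W(p,-.1,.095,p[4])]
def drawer(p): return cor(p)+[W(p,-.114-p[3],.09,p[4]-.006),W(p,-.114-p[3],-.09,p[4]-.006)]
def dp(p,along,out):
    q=p[3];return W(p,-.1-along*np.sin(q)-out*np.cos(q),-.09+along*np.cos(q)-out*np.sin(q),p[4]-.006)
def door(p): return cor(p)+[dp(p,.18,.014),dp(p,.18,0)]
N=None
M={"drawer":(drawer,dict(top=[(39,114),(256,70),(302,299),(82,343),(106,412),(310,372)],scene=[(725,172),(578,288),(410,150),(556,46),(510,27),(368,112)]),[.5,.15,.2,.06,.07]),
"door":(door,dict(top=[(545,24),(760,58),(730,285),(505,256),(541,405),(533,395)],scene=[(333,468),(80,553),(25,328),(250,260),N,(163,183)]),[.5,-.15,-.1,.6,.07])}
if __name__=="__main__":
  for k,(f,o,p0) in M.items():
    def res(p):
        X=f(p);return np.concatenate([proj(n,x)-px(n,m) for n in o for x,m in zip(X,o[n]) if m is not N])
    r=least_squares(res,p0,loss="soft_l1")
    print(k,np.round(r.x,4));print(np.round(res(r.x).reshape(-1,2),1).tolist())
    print([np.round(x,3).tolist() for x in f(r.x)])
E
python3 fit.py
```

```text
drawer [0.6808 0.21   0.2164 0.0448 0.065 ]
[[0.1, 0.3], [0.5, 0.4], [0.2, 0.1], [-0.3, 0.4], [-1.7, -0.0], [0.2, -0.8], [1.0, -0.2], [0.2, 1.0], [-0.6, -0.5], [0.3, 0.8], [-1.0, -1.6], [-0.0, 0.4]]
[[0.758, 0.324, 0.065], [0.799, 0.139, 0.065], [0.604, 0.096, 0.065], [0.563, 0.281, 0.065], [0.506, 0.264, 0.059], [0.545, 0.088, 0.059]]
door [ 0.7298 -0.1847 -0.1436  0.6582  0.0623]
[[-0.7, 0.8], [0.6, 0.8], [-0.1, 1.6], [0.6, -0.4], [1.2, 0.5], [1.2, -0.9], [1.4, 0.3], [0.0, 0.9], [-0.7, -0.2], [1.0, -0.2], [1.8, -0.7]]
[[0.842, -0.105, 0.062], [0.815, -0.293, 0.062], [0.617, -0.264, 0.062], [0.644, -0.076, 0.062], [0.517, -0.11, 0.056], [0.529, -0.103, 0.056]]
```

```bash
sed -i 's/^cor=/H=.067\ncor=/; s/p\[4\]/H/g' fit.py; python3 fit.py; cat > nav.py <<'E'
import numpy as np
from plant import manip
# last value = yaw of tool x (deg); edit after refit
def yaw(R): return np.degrees(np.arctan2(R[1,0],R[0,0]))
def door_pose(box,q,along=.145,gap=0.,z=.047):
    c,s=np.cos(box[2]),np.sin(box[2]);B=np.array([[c,-s],[s,c]])
    n=np.array([np.cos(q),np.sin(q)]);y=np.array([-np.sin(q),np.cos(q)])
    p=B@(np.array([-.1,-.09])+along*y-(.014+.016+gap)*n)+box[:2]
    return np.r_[p,z],np.degrees(box[2]+q)
def drawer_pose(box,d,gap=0.,y=0.,z=.047):
    c,s=np.cos(box[2]),np.sin(box[2]);B=np.array([[c,-s],[s,c]])
    return np.r_[B@np.array([-.114-d-.016-gap,y])+box[:2],z],np.degrees(box[2])
def go(p,R,target,ty):
    """shift (cm) in tool axes after spinning to ty, and spin (deg)"""
    sp=yaw(R)-ty;a=np.radians(ty)
    d=target-p;x=np.array([np.cos(a),np.sin(a),0]);y=np.array([np.sin(a),-np.cos(a),0])
    return np.round([100*d@x,100*d@y,-100*d[2],sp],2)
E
python3 - <<'E'
from nav import *
s=manip.sense();b=[.7298,-.1847,-.1436]
t,y=door_pose(b,.658,gap=.03,z=.2);print(t,y,go(s["ee_pos"],s["tcp_rot"],t,y))
E
```

```text
drawer [0.6811 0.2095 0.2165 0.0445 0.07  ]
[[0.2, 0.1], [0.6, 0.2], [0.3, -0.1], [-0.2, 0.2], [-1.6, -0.2], [0.3, -1.0], [1.1, -0.6], [0.2, 0.7], [-0.7, -0.9], [0.3, 0.4], [-0.9, -2.0], [-0.1, 0.1]]
[[0.758, 0.324, 0.067], [0.799, 0.138, 0.067], [0.604, 0.095, 0.067], [0.563, 0.281, 0.067], [0.507, 0.263, 0.061], [0.546, 0.088, 0.061]]
door [ 0.7311 -0.1847 -0.144   0.6638  0.07  ]
[[-0.6, -0.1], [0.9, 0.0], [0.2, 1.0], [0.7, -1.1], [1.5, 0.2], [1.4, -1.2], [1.7, -0.2], [-0.2, 0.5], [-0.9, -1.0], [1.2, -1.0], [1.4, -1.8]]
[[0.844, -0.105, 0.067], [0.816, -0.293, 0.067], [0.619, -0.264, 0.067], [0.646, -0.076, 0.067], [0.518, -0.11, 0.061], [0.53, -0.103, 0.061]]
[ 0.49437254 -0.16274843  0.2       ] 29.472948981529544 [ 43.73 -30.93   3.03  -7.14]
```

Request:
{"method": "jog_arm", "body": {
  "motion": [
    {"spin": -7, "fingers": 0},
    {"tx": 2, "ty": -1.4, "fingers": 0},
    {"tx": 2.9, "ty": -2.1, "fingers": 0},
    {"tx": 3, "ty": -2.1, "fingers": 0},
    {"tx": 3, "ty": -2.1, "fingers": 0},
    {"tx": 3, "ty": -2.1, "fingers": 0},
    {"tx": 3, "ty": -2.1, "fingers": 0},
    {"tx": 3, "ty": -2.1, "fingers": 0}
  ]
}}

```text
$.motion[0]: bad value
```

Request:
{"method": "jog_arm", "body": {
  "motion": [
    {"tx": 3, "ty": -2.1, "tz": 0.5, "fingers": 0},
    {"tx": 3, "ty": -2.1, "tz": 0.5, "fingers": 0},
    {"tx": 3, "ty": -2.1, "tz": 0.5, "fingers": 0},
    {"tx": 3, "ty": -2.1, "tz": 0.5, "fingers": 0},
    {"tx": 3, "ty": -2.1, "tz": 0.5, "fingers": 0},
    {"tx": 3, "ty": -2.1, "tz": 0.5, "fingers": 0},
    {"tx": 1.5, "ty": -1, "fingers": 0},
    {"fingers": 0}
  ]
}}

```text
$.motion[0]: bad value
```

```bash
python3 - <<'E'
from nav import *
import cv2
s=manip.sense();b=[.7311,-.1847,-.144]
t,y=door_pose(b,.664,gap=.03,z=.047);print(s["ee_pos"],yaw(s["tcp_rot"]),t,y,go(s["ee_pos"],s["tcp_rot"],t,y),s["clock"],s["opening"],s["wrist_force"])
cv2.imwrite("pics/w1.png",manip.get_image("wrist")["color"][:,:,::-1])
E
```

```text
[ 0.26589615 -0.64717071  0.2303499 ] 22.33720750125218 [ 0.49510298 -0.16339723  0.047     ] 29.79380534680281 [ 43.93 -30.59  18.33  -7.46] 0.1 0.9981405101462545 [ 0.63101895  0.15981205 -0.01536131]
```

View pics/w1.png

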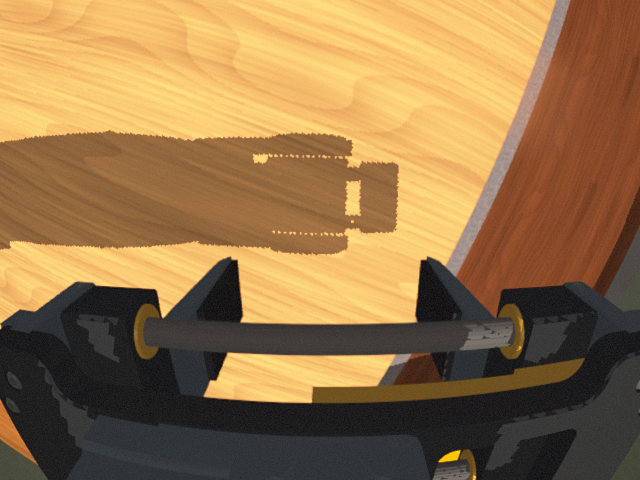

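Both moves were refused, so the arm hasn't left its start pose; the wrist view shows only table and the open fingers. The rows probably need every key.

Request:
{"method": "jog_arm", "body": {
  "motion": [
    {"tx": 0, "ty": 0, "tz": 0, "spin": -7, "fingers": 0},
    {"tx": 2, "ty": -1.4, "tz": 0, "spin": 0, "fingers": 0},
    {"tx": 3, "ty": -2.1, "tz": 0, "spin": 0, "fingers": 0},
    {"tx": 3, "ty": -2.1, "tz": 0, "spin": 0, "fingers": 0},
    {"tx": 3, "ty": -2.1, "tz": 0, "spin": 0, "fingers": 0},
    {"tx": 3, "ty": -2.1, "tz": 0, "spin": 0, "fingers": 0},
    {"tx": 3, "ty": -2.1, "tz": 0, "spin": 0, "fingers": 0},
    {"tx": 3, "ty": -2.1, "tz": 0, "spin": 0, "fingers": 0}
  ]
}}

```text
clock: 0.82
ee_pos: [0.3721, -0.4258, 0.2308]
tcp_rot: [[0.872, 0.49, -0.0], [0.49, -0.872, 0.0], [-0.0, -0.0, -1.0]]
wrist_force: [1.3, -0.4, 0.1]
opening: 0.448
grip_force: 0.0
```

Request:
{"method": "jog_arm", "body": {
  "motion": [
    {"tx": 3.1, "ty": -2.2, "tz": 0, "spin": 0, "fingers": 0},
    {"tx": 3.1, "ty": -2.2, "tz": 0, "spin": 0, "fingers": 0},
    {"tx": 3.1, "ty": -2.2, "tz": 0.5, "spin": 0, "fingers": 0},
    {"tx": 3.1, "ty": -2.2, "tz": 1, "spin": 0, "fingers": 0},
    {"tx": 3.1, "ty": -2.2, "tz": 1.5, "spin": 0, "fingers": 0},
    {"tx": 3.1, "ty": -2.2, "tz": 2, "spin": 0, "fingers": 0},
    {"tx": 3.1, "ty": -2.2, "tz": 2, "spin": 0, "fingers": 0},
    {"tx": 1.5, "ty": -1, "tz": 1.5, "spin": 0, "fingers": 0}
  ]
}}

```text
clock: 1.48
ee_pos: [0.4932, -0.1697, 0.1459]
tcp_rot: [[0.871, 0.491, -0.001], [0.491, -0.871, 0.001], [-0.0, -0.001, -1.0]]
wrist_force: [0.5, -1.1, 0.1]
opening: 0.005
grip_force: 0.0
```

```bash
python3 - <<'E'
from nav import *
import cv2
d=manip.get_image("top")
s=manip.sense();b=[.7311,-.1847,-.144]
t,y=door_pose(b,.664,gap=.03,z=.047);print(s["ee_pos"],yaw(s["tcp_rot"]),t,y,go(s["ee_pos"],s["tcp_rot"],t,y),s["clock"],s["opening"],s["wrist_force"])
cv2.imwrite("pics/t1.png",cv2.resize(d["color"][175:380,205:505,::-1],None,fx=2.6,fy=2.6))
E
```

```text
[ 0.49265621 -0.16842582  0.14355294] 29.458947215530387 [ 0.49510298 -0.16339723  0.047     ] 29.79380534680281 [ 0.46 -0.31  9.66 -0.33] 1.5333 0.0021215927441063293 [-3.31643949  1.54277785 -2.78698245]
```

View pics/t1.png

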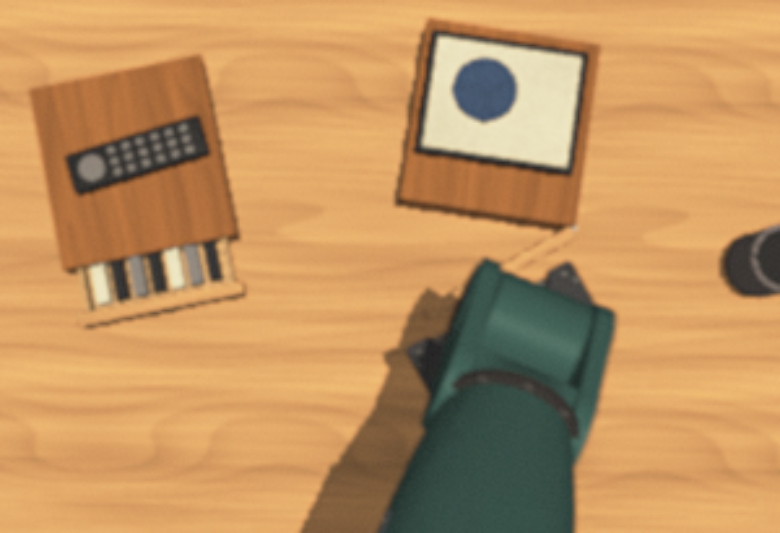

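The view is as expected: the gripper stands in front of the door, clear of it, and the door hasn't moved. Next I'll descend.

Request:
{"method": "jog_arm", "body": {
  "motion": [
    {"tx": 0, "ty": 0, "tz": 1.5, "spin": 0, "fingers": 0},
    {"tx": 0, "ty": 0, "tz": 1.5, "spin": 0, "fingers": 0},
    {"tx": 0, "ty": 0, "tz": 1.5, "spin": 0, "fingers": 0},
    {"tx": 0, "ty": 0, "tz": 1.5, "spin": 0, "fingers": 0},
    {"tx": 0, "ty": 0, "tz": 1.5, "spin": 0, "fingers": 0},
    {"tx": 0, "ty": 0, "tz": 1.2, "spin": 0, "fingers": 0},
    {"tx": 0, "ty": 0, "tz": 0.7, "spin": 0, "fingers": 0},
    {"tx": 0, "ty": 0, "tz": 0, "spin": 0, "fingers": 0}
  ]
}}

```text
clock: 2.2
ee_pos: [0.492, -0.1727, 0.0519]
tcp_rot: [[0.872, 0.49, -0.002], [0.49, -0.872, 0.001], [-0.001, -0.002, -1.0]]
wrist_force: [-0.3, -0.4, 0.7]
opening: 0.004
grip_force: 0.0
```

```bash
python3 - <<'E'
from nav import *
s=manip.sense();b=[.7311,-.1847,-.144]
p,y0=s["ee_pos"],yaw(s["tcp_rot"]);print(p,y0,s["wrist_force"])
for q in (.664,.6,.5,.4,.3,.2,.1,.05,0):
    t,y=door_pose(b,q,z=.047);a=np.radians(y0)
    d=t-p;print(q,np.round(t,3),"step:tool",np.round([100*(d[0]*np.cos(a)+d[1]*np.sin(a)),100*(d[0]*np.sin(a)-d[1]*np.cos(a))],2),"spin",round(y0-y,1))
    p,y0=t,y
E
```

```text
[ 0.49196747 -0.17268287  0.05189023] 29.329343504525117 [-0.25699308 -0.37141214  0.66758072]
0.664 [ 0.521 -0.148  0.047] step:tool [ 3.73 -0.68] spin -0.5
0.6 [ 0.528 -0.142  0.047] step:tool [ 0.93 -0.16] spin 3.7
0.5 [ 0.541 -0.134  0.047] step:tool [ 1.46 -0.23] spin 5.7
0.4 [ 0.553 -0.127  0.047] step:tool [ 1.46 -0.23] spin 5.7
0.3 [ 0.567 -0.121  0.047] step:tool [ 1.46 -0.23] spin 5.7
0.2 [ 0.581 -0.116  0.047] step:tool [ 1.46 -0.23] spin 5.7
0.1 [ 0.596 -0.113  0.047] step:tool [ 1.46 -0.23] spin 5.7
0.05 [ 0.603 -0.112  0.047] step:tool [ 0.73 -0.13] spin 2.9
0 [ 0.61  -0.112  0.047] step:tool [ 0.73 -0.13] spin 2.9
```

Request:
{"method": "jog_arm", "body": {
  "motion": [
    {"tx": 0.7, "ty": -0.2, "tz": 0.1, "spin": 0, "fingers": 0},
    {"tx": 0.7, "ty": -0.2, "tz": 0.1, "spin": 0, "fingers": 0},
    {"tx": 0.7, "ty": -0.1, "tz": 0.1, "spin": 0, "fingers": 0},
    {"tx": 0.5, "ty": -0.1, "tz": 0, "spin": 0, "fingers": 0},
    {"tx": 0.4, "ty": 0, "tz": 0, "spin": 0, "fingers": 0},
    {"tx": 0.4, "ty": 0, "tz": 0, "spin": 0, "fingers": 0},
    {"tx": 0.4, "ty": 0, "tz": 0, "spin": 0, "fingers": 0},
    {"tx": 0.4, "ty": 0, "tz": 0, "spin": 1.6, "fingers": 0}
  ]
}}

```text
clock: 2.87
ee_pos: [0.5264, -0.1468, 0.0501]
tcp_rot: [[0.885, 0.466, -0.001], [0.466, -0.885, 0.0], [-0.0, -0.0, -1.0]]
wrist_force: [-2.5, -0.0, -0.5]
opening: 0.007
grip_force: 0.8
```

Request:
{"method": "jog_arm", "body": {
  "motion": [
    {"tx": 0.5, "ty": -0.08, "tz": 0, "spin": 2, "fingers": 0},
    {"tx": 0.5, "ty": -0.08, "tz": 0, "spin": 2, "fingers": 0},
    {"tx": 0.5, "ty": -0.08, "tz": 0, "spin": 2, "fingers": 0},
    {"tx": 0.5, "ty": -0.08, "tz": 0, "spin": 2, "fingers": 0},
    {"tx": 0.5, "ty": -0.08, "tz": 0, "spin": 2, "fingers": 0},
    {"tx": 0.5, "ty": -0.08, "tz": 0, "spin": 2, "fingers": 0},
    {"tx": 0.5, "ty": -0.08, "tz": 0, "spin": 2, "fingers": 0},
    {"tx": 0.5, "ty": -0.08, "tz": 0, "spin": 2, "fingers": 0}
  ]
}}

```text
clock: 3.53
ee_pos: [0.5613, -0.1267, 0.05]
tcp_rot: [[0.979, 0.202, -0.001], [0.202, -0.979, 0.0], [-0.001, -0.0, -1.0]]
wrist_force: [-1.6, 0.5, 0.6]
opening: 0.008
grip_force: 0.9
```

```bash
cat > st.py <<'E'
from nav import *
s=manip.sense();b=[.7311,-.1847,-.144]
p,y0=s["ee_pos"],yaw(s["tcp_rot"]);print(s["clock"],p,y0,s["wrist_force"])
for q in (0.4,.3,.2,.1,0):
    t,y=door_pose(b,q);print(q,go(p,s["tcp_rot"],t,y0),"spin",round(y0-y,1))
E
python3 st.py
```

```text
3.5333 [ 0.56131713 -0.12668979  0.05000755] 11.629934697955889 [-1.55293145  0.54661741  0.58021002]
0.4 [-0.77 -0.15  0.3   0.  ] spin -3.0
0.3 [ 0.68 -0.46  0.3   0.  ] spin 2.7
0.2 [ 2.15 -0.62  0.3   0.  ] spin 8.4
0.1 [ 3.63 -0.63  0.3   0.  ] spin 14.2
0 [ 5.11 -0.49  0.3   0.  ] spin 19.9
```

Request:
{"method": "jog_arm", "body": {
  "motion": [
    {"tx": 0.5, "ty": -0.1, "tz": 0, "spin": 2, "fingers": 0},
    {"tx": 0.5, "ty": -0.1, "tz": 0, "spin": 2, "fingers": 0},
    {"tx": 0.5, "ty": -0.1, "tz": 0, "spin": 2, "fingers": 0},
    {"tx": 0.5, "ty": -0.1, "tz": 0, "spin": 2, "fingers": 0},
    {"tx": 0.5, "ty": -0.1, "tz": 0, "spin": 2, "fingers": 0},
    {"tx": 0.4, "ty": -0.08, "tz": 0, "spin": 2, "fingers": 0},
    {"tx": 0.4, "ty": -0.08, "tz": 0, "spin": 2, "fingers": 0},
    {"tx": 0.3, "ty": -0.05, "tz": 0, "spin": 1.5, "fingers": 0}
  ]
}}

```text
clock: 4.2
ee_pos: [0.5966, -0.1164, 0.05]
tcp_rot: [[0.998, -0.068, -0.001], [-0.068, -0.998, 0.0], [-0.001, -0.0, -1.0]]
wrist_force: [-1.9, 1.1, 0.2]
opening: 0.007
grip_force: 0.7
```

```bash
python3 st.py
```

```text
4.2 [ 0.59660194 -0.11637619  0.05001966] -3.8743239043380173 [-1.90975619  1.07947832  0.24329498]
0.4 [-4.23  1.33  0.3   0.  ] spin -18.5
0.3 [-2.92  0.65  0.3   0.  ] spin -12.8
0.2 [-1.54  0.1   0.3   0.  ] spin -7.1
0.1 [-0.12 -0.31  0.3   0.  ] spin -1.4
0 [ 1.34 -0.57  0.3   0.  ] spin 4.4
```

Still in light contact at about 0.1 rad, with about 1.3 cm left. I'll go slowly now.

Request:
{"method": "jog_arm", "body": {
  "motion": [
    {"tx": 0.15, "ty": 0, "tz": 0, "spin": 0.5, "fingers": 0},
    {"tx": 0.15, "ty": 0, "tz": 0, "spin": 0.5, "fingers": 0},
    {"tx": 0.15, "ty": 0, "tz": 0, "spin": 0.5, "fingers": 0},
    {"tx": 0.15, "ty": 0, "tz": 0, "spin": 0.5, "fingers": 0},
    {"tx": 0.15, "ty": 0, "tz": 0, "spin": 0.5, "fingers": 0},
    {"tx": 0.1, "ty": 0, "tz": 0, "spin": 0.5, "fingers": 0},
    {"tx": 0.1, "ty": 0, "tz": 0, "spin": 0.5, "fingers": 0},
    {"tx": 0.1, "ty": 0, "tz": 0, "spin": 0.5, "fingers": 0}
  ]
}}

```text
clock: 4.87
ee_pos: [0.607, -0.1176, 0.0501]
tcp_rot: [[0.991, -0.136, -0.0], [-0.136, -0.991, 0.0], [-0.0, -0.0, -1.0]]
wrist_force: [-1.7, 1.4, 0.1]
opening: 0.0
grip_force: 0.6
```

Request:
{"method": "jog_arm", "body": {
  "motion": [
    {"tx": 0.1, "ty": 0, "tz": 0, "spin": 0, "fingers": 0},
    {"tx": 0.1, "ty": 0, "tz": 0, "spin": 0, "fingers": 0},
    {"tx": 0.1, "ty": 0, "tz": 0, "spin": 0, "fingers": 0},
    {"tx": 0.05, "ty": 0, "tz": 0, "spin": 0, "fingers": 0},
    {"tx": 0.05, "ty": 0, "tz": 0, "spin": 0, "fingers": 0},
    {"tx": 0, "ty": 0, "tz": 0, "spin": 0, "fingers": 0},
    {"tx": 0, "ty": 0, "tz": 0, "spin": 0, "fingers": 0},
    {"tx": 0, "ty": 0, "tz": 0, "spin": 0, "fingers": 0}
  ]
}}

```text
clock: 5.53
ee_pos: [0.6085, -0.1178, 0.0498]
tcp_rot: [[0.991, -0.135, -0.005], [-0.135, -0.991, 0.001], [-0.005, -0.0, -1.0]]
wrist_force: [-18.2, 2.2, 14.5]
opening: 0.002
grip_force: 8.9
```

```bash
python3 st.py
```

```text
5.5333 [ 0.60849944 -0.11778601  0.04982577] -7.760094215211932 [-18.16537989   2.2494235   14.53960567]
0.4 [-5.33  1.63  0.28  0.  ] spin -22.4
0.3 [-4.07  0.86  0.28  0.  ] spin -16.7
0.2 [-2.73  0.22  0.28  0.  ] spin -11.0
0.1 [-1.34 -0.28  0.28  0.  ] spin -5.2
0 [ 0.1  -0.64  0.28  0.  ] spin 0.5
```

Force climbed against a stop at the predicted shut position, so the door is shut. I'll back off, rise and move to the drawer.

Request:
{"method": "jog_arm", "body": {
  "motion": [
    {"tx": -0.3, "ty": 0, "tz": 0, "spin": 0, "fingers": 0},
    {"tx": -1, "ty": 0, "tz": 0, "spin": 0, "fingers": 0},
    {"tx": -2, "ty": 0, "tz": 0, "spin": 0, "fingers": 0},
    {"tx": -2.5, "ty": 0, "tz": -1, "spin": 0, "fingers": 0},
    {"tx": -2, "ty": 0, "tz": -2.5, "spin": 0, "fingers": 0},
    {"tx": -1, "ty": 0, "tz": -3, "spin": 0, "fingers": 0},
    {"tx": 0, "ty": 0, "tz": -2.5, "spin": 0, "fingers": 0},
    {"tx": 0, "ty": 0, "tz": -1, "spin": 0, "fingers": 0}
  ]
}}

```text
clock: 6.2
ee_pos: [0.5243, -0.1065, 0.1533]
tcp_rot: [[0.991, -0.135, 0.004], [-0.135, -0.991, -0.001], [0.004, 0.0, -1.0]]
wrist_force: [0.7, 0.3, 0.8]
opening: 0.005
grip_force: 0.0
```

```bash
python3 - <<'E'
from nav import *
s=manip.sense()
t,y=drawer_pose([.6811,.2095,.2165],.0445,gap=.035)
print(s["ee_pos"],yaw(s["tcp_rot"]),s["wrist_force"],t,y,go(s["ee_pos"],s["tcp_rot"],t,y))
E
```

```text
[ 0.52426036 -0.10649559  0.15328404] -7.764038008442501 [0.70893803 0.28637368 0.81002782] [0.47649072 0.16449675 0.047     ] 12.404536264582323 [  1.16 -27.49  10.63 -20.17]
```

Request:
{"method": "jog_arm", "body": {
  "motion": [
    {"tx": 0, "ty": 0, "tz": 0, "spin": -6.7, "fingers": 0},
    {"tx": 0, "ty": 0, "tz": 0, "spin": -6.7, "fingers": 0},
    {"tx": 0, "ty": 0, "tz": 0, "spin": -6.7, "fingers": 0},
    {"tx": 0.2, "ty": -3, "tz": 0, "spin": 0, "fingers": 0},
    {"tx": 0.2, "ty": -3, "tz": 0, "spin": 0, "fingers": 0},
    {"tx": 0.1, "ty": -3, "tz": 0, "spin": 0, "fingers": 0},
    {"tx": 0.1, "ty": -3, "tz": 0, "spin": 0, "fingers": 0},
    {"tx": 0.1, "ty": -3, "tz": 0, "spin": 0, "fingers": 0}
  ]
}}

```text
clock: 6.87
ee_pos: [0.498, 0.043, 0.1497]
tcp_rot: [[0.977, 0.213, 0.0], [0.213, -0.977, -0.0], [0.0, 0.0, -1.0]]
wrist_force: [0.4, -0.5, -0.6]
opening: 0.004
grip_force: 0.0
```

Request:
{"method": "jog_arm", "body": {
  "motion": [
    {"tx": 0.1, "ty": -3, "tz": 0, "spin": 0, "fingers": 0},
    {"tx": 0.1, "ty": -3, "tz": 0, "spin": 0, "fingers": 0},
    {"tx": 0.1, "ty": -3, "tz": 0.5, "spin": 0, "fingers": 0},
    {"tx": 0.1, "ty": -2.5, "tz": 1.5, "spin": 0, "fingers": 0},
    {"tx": 0, "ty": -1, "tz": 1.5, "spin": 0, "fingers": 0},
    {"tx": 0, "ty": 0, "tz": 1.5, "spin": 0, "fingers": 0},
    {"tx": 0, "ty": 0, "tz": 1, "spin": 0, "fingers": 0},
    {"tx": 0, "ty": 0, "tz": 0, "spin": 0, "fingers": 0}
  ]
}}

```text
clock: 7.53
ee_pos: [0.4745, 0.1644, 0.0881]
tcp_rot: [[0.977, 0.214, -0.003], [0.214, -0.977, -0.001], [-0.003, 0.0, -1.0]]
wrist_force: [-0.4, -0.3, -0.3]
opening: 0.003
grip_force: 0.0
```

```bash
python3 - <<'E'
from nav import *
import cv2
d=manip.get_image("top")
s=manip.sense()
t,y=drawer_pose([.6811,.2095,.2165],.0445,gap=.035)
print(s["ee_pos"],yaw(s["tcp_rot"]),s["wrist_force"],t,y,go(s["ee_pos"],s["tcp_rot"],t,y))
cv2.imwrite("pics/t2.png",cv2.resize(d["color"][175:380,205:505,::-1],None,fx=2.6,fy=2.6))
E
```

```text
[0.47512602 0.1643329  0.08919356] 12.323556828882055 [ 0.18172283 -0.79600398  1.3217519 ] [0.47649072 0.16449675 0.047     ] 12.404536264582323 [ 0.14  0.01  4.22 -0.08]
```

View pics/t2.png

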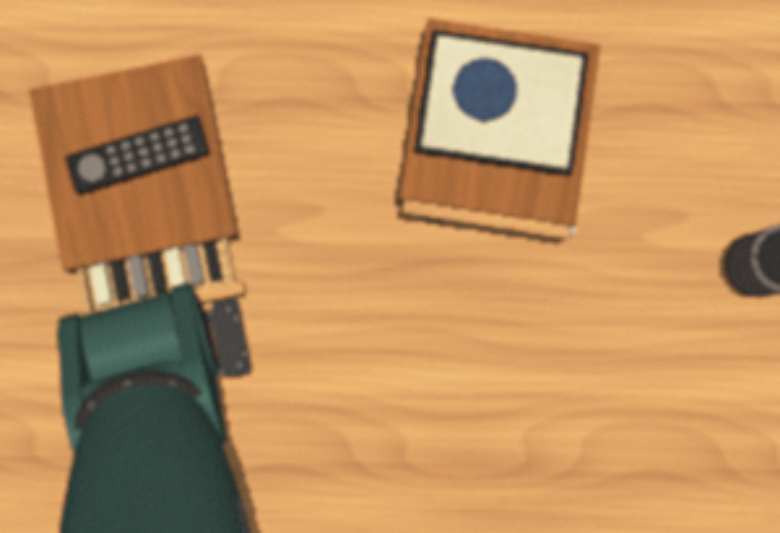

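The door edge, (400,213) to (565,240), runs parallel to the case front, so it's shut. The disc case hasn't moved, and the gripper is in front of the drawer.

Request:
{"method": "jog_arm", "body": {
  "motion": [
    {"tx": 0, "ty": 0, "tz": 1.2, "spin": 0, "fingers": 0},
    {"tx": 0, "ty": 0, "tz": 1.5, "spin": 0, "fingers": 0},
    {"tx": 0, "ty": 0, "tz": 1, "spin": 0, "fingers": 0},
    {"tx": 0.5, "ty": 0, "tz": 0.5, "spin": 0, "fingers": 0},
    {"tx": 0.7, "ty": 0, "tz": 0, "spin": 0, "fingers": 0},
    {"tx": 0.7, "ty": 0, "tz": 0, "spin": 0, "fingers": 0},
    {"tx": 0.6, "ty": 0, "tz": 0, "spin": 0, "fingers": 0},
    {"tx": 0.4, "ty": 0, "tz": 0, "spin": 0, "fingers": 0}
  ]
}}

```text
clock: 8.25
ee_pos: [0.5056, 0.1713, 0.0488]
tcp_rot: [[0.977, 0.214, 0.001], [0.214, -0.977, 0.0], [0.001, -0.0, -1.0]]
wrist_force: [-0.8, 0.6, 0.5]
opening: 0.006
grip_force: 0.0
```

Request:
{"method": "jog_arm", "body": {
  "motion": [
    {"tx": 0.4, "ty": 0, "tz": 0, "spin": 0, "fingers": 0},
    {"tx": 0.4, "ty": 0, "tz": 0, "spin": 0, "fingers": 0},
    {"tx": 0.4, "ty": 0, "tz": 0, "spin": 0, "fingers": 0},
    {"tx": 0.4, "ty": 0, "tz": 0, "spin": 0, "fingers": 0},
    {"tx": 0.4, "ty": 0, "tz": 0, "spin": 0, "fingers": 0},
    {"tx": 0.4, "ty": 0, "tz": 0, "spin": 0, "fingers": 0},
    {"tx": 0.4, "ty": 0, "tz": 0, "spin": 0, "fingers": 0},
    {"tx": 0.4, "ty": 0, "tz": 0, "spin": 0, "fingers": 0}
  ]
}}

```text
clock: 8.92
ee_pos: [0.5357, 0.1779, 0.0481]
tcp_rot: [[0.977, 0.214, -0.0], [0.214, -0.977, 0.0], [-0.0, -0.0, -1.0]]
wrist_force: [-2.3, 0.1, 0.9]
opening: 0.003
grip_force: 0.9
```

```bash
cat > st2.py <<'E'
from nav import *
s=manip.sense()
t,y=drawer_pose([.6811,.2095,.2165],0)
print(s["clock"],s["ee_pos"],yaw(s["tcp_rot"]),s["wrist_force"],"to shut",go(s["ee_pos"],s["tcp_rot"],t,y))
E
python3 st2.py
```

```text
8.9167 [0.5356539  0.17788769 0.04813857] 12.336301799860522 [-2.30950421  0.11049655  0.8927597 ] to shut [ 1.88  0.04  0.11 -0.07]
```

Request:
{"method": "jog_arm", "body": {
  "motion": [
    {"tx": 0.3, "ty": 0, "tz": 0, "spin": 0, "fingers": 0},
    {"tx": 0.2, "ty": 0, "tz": 0, "spin": 0, "fingers": 0},
    {"tx": 0.2, "ty": 0, "tz": 0, "spin": 0, "fingers": 0},
    {"tx": 0.15, "ty": 0, "tz": 0, "spin": 0, "fingers": 0},
    {"tx": 0.15, "ty": 0, "tz": 0, "spin": 0, "fingers": 0},
    {"tx": 0.15, "ty": 0, "tz": 0, "spin": 0, "fingers": 0},
    {"tx": 0.15, "ty": 0, "tz": 0, "spin": 0, "fingers": 0},
    {"tx": 0.1, "ty": 0, "tz": 0, "spin": 0, "fingers": 0}
  ]
}}

```text
clock: 9.58
ee_pos: [0.5491, 0.1808, 0.0481]
tcp_rot: [[0.977, 0.214, -0.0], [0.214, -0.977, -0.0], [-0.0, 0.0, -1.0]]
wrist_force: [-2.5, 0.9, 0.0]
opening: 0.006
grip_force: 0.8
```

Request:
{"method": "jog_arm", "body": {
  "motion": [
    {"tx": 0.1, "ty": 0, "tz": 0, "spin": 0, "fingers": 0},
    {"tx": 0.1, "ty": 0, "tz": 0, "spin": 0, "fingers": 0},
    {"tx": 0.1, "ty": 0, "tz": 0, "spin": 0, "fingers": 0},
    {"tx": 0, "ty": 0, "tz": 0, "spin": 0, "fingers": 0},
    {"tx": 0, "ty": 0, "tz": 0, "spin": 0, "fingers": 0},
    {"tx": 0, "ty": 0, "tz": 0, "spin": 0, "fingers": 0},
    {"tx": 0, "ty": 0, "tz": 0, "spin": 0, "fingers": 0},
    {"tx": 0, "ty": 0, "tz": 0, "spin": 0, "fingers": 0}
  ]
}}

```text
clock: 10.25
ee_pos: [0.5521, 0.1814, 0.0482]
tcp_rot: [[0.977, 0.214, 0.0], [0.214, -0.977, 0.0], [0.0, -0.0, -1.0]]
wrist_force: [-0.1, 0.3, 0.1]
opening: 0.003
grip_force: 0.0
```

```bash
python3 st2.py
```

```text
10.25 [0.55206437 0.18143122 0.04820821] 12.332786401811612 [-0.11200647  0.32935581  0.05454436] to shut [ 0.21  0.03  0.12 -0.07]
```

Not at the stop yet; I'll keep creeping.

Request:
{"method": "jog_arm", "body": {
  "motion": [
    {"tx": 0.1, "ty": 0, "tz": 0, "spin": 0, "fingers": 0},
    {"tx": 0.1, "ty": 0, "tz": 0, "spin": 0, "fingers": 0},
    {"tx": 0.05, "ty": 0, "tz": 0, "spin": 0, "fingers": 0},
    {"tx": 0.05, "ty": 0, "tz": 0, "spin": 0, "fingers": 0},
    {"tx": 0.05, "ty": 0, "tz": 0, "spin": 0, "fingers": 0},
    {"tx": 0.05, "ty": 0, "tz": 0, "spin": 0, "fingers": 0},
    {"tx": 0, "ty": 0, "tz": 0, "spin": 0, "fingers": 0},
    {"tx": 0, "ty": 0, "tz": 0, "spin": 0, "fingers": 0}
  ]
}}

```text
clock: 10.92
ee_pos: [0.5529, 0.1816, 0.0476]
tcp_rot: [[0.977, 0.214, -0.006], [0.214, -0.977, -0.002], [-0.007, 0.0, -1.0]]
wrist_force: [-18.8, -3.9, 15.1]
opening: 0.006
grip_force: 9.7
```

Firm stop at 19 N, so the drawer is home. I'll retreat and check.

Request:
{"method": "jog_arm", "body": {
  "motion": [
    {"tx": -0.3, "ty": 0, "tz": 0, "spin": 0, "fingers": 0},
    {"tx": -1, "ty": 0, "tz": 0, "spin": 0, "fingers": 0},
    {"tx": -2, "ty": 0, "tz": 0, "spin": 0, "fingers": 0},
    {"tx": -2.5, "ty": 0, "tz": -1, "spin": 0, "fingers": 0},
    {"tx": -2, "ty": 0, "tz": -2.5, "spin": 0, "fingers": 0},
    {"tx": -1, "ty": 0, "tz": -3, "spin": 0, "fingers": 0},
    {"tx": 0, "ty": 2, "tz": -3, "spin": 0, "fingers": 0},
    {"tx": 0, "ty": 3, "tz": -2, "spin": 0, "fingers": 0}
  ]
}}

```text
clock: 11.58
ee_pos: [0.4801, 0.1153, 0.1655]
tcp_rot: [[0.976, 0.216, 0.002], [0.216, -0.976, 0.001], [0.002, -0.0, -1.0]]
wrist_force: [2.0, -0.1, -0.4]
opening: 0.004
grip_force: 0.0
```

Request:
{"method": "jog_arm", "body": {
  "motion": [
    {"tx": 0, "ty": 3, "tz": 0, "spin": 0, "fingers": 0},
    {"tx": 0, "ty": 3, "tz": 0, "spin": 0, "fingers": 0},
    {"tx": 0, "ty": 3, "tz": 0, "spin": 0, "fingers": 0},
    {"tx": 0, "ty": 3, "tz": 0, "spin": 0, "fingers": 0},
    {"tx": 0, "ty": 2, "tz": 0, "spin": 0, "fingers": 0},
    {"tx": 0, "ty": 0, "tz": 0, "spin": 0, "fingers": 0},
    {"tx": 0, "ty": 0, "tz": 0, "spin": 0, "fingers": 0},
    {"tx": 0, "ty": 0, "tz": 0, "spin": 0, "fingers": 0}
  ]
}}

```text
clock: 12.25
ee_pos: [0.51, -0.0218, 0.163]
tcp_rot: [[0.977, 0.213, -0.0], [0.213, -0.977, 0.0], [-0.0, -0.0, -1.0]]
wrist_force: [-0.3, -0.0, 0.1]
opening: 0.007
grip_force: 0.0
```

```bash
python3 - <<'E'
from plant import manip
import cv2,numpy as np
d=manip.get_image("top");e=manip.get_image("scene")
a=cv2.resize(d["color"][175:310,205:445],None,fx=3.2,fy=3.2,interpolation=2)
b=cv2.resize(e["color"][150:370,60:475],None,fx=.75,fy=.75)
b=cv2.copyMakeBorder(b,0,0,0,a.shape[1]-b.shape[1],0)
cv2.imwrite("pics/end.png",np.vstack([a,b])[:600,:,::-1]);print(manip.sense()["ee_pos"])
E
```

```text
[ 0.51008969 -0.02133725  0.16305641]
```

View pics/end.png

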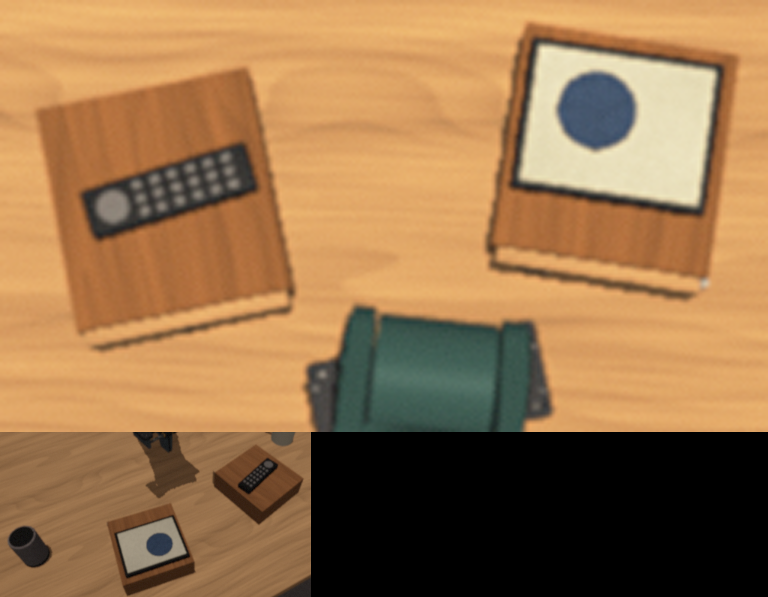

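Both fronts lie flush against their cases: drawer (85,335)–(290,300), door (490,255)–(705,285). The remote, disc case and speaker haven't moved, and the arm is clear.

```bash
python3 -c "
from plant import manip
print(manip.close_job())"
```

```text
the job is handed in; nothing more can be done
None
```

I pushed the door shut and the drawer fully home, each slowly until it met its stop at about 19–24 N on the wrist; the last pictures show both fronts flush, and I handed the job in about 12 s into the 45 s allowed (no verdict came back).

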